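# Hang the straw door on the thread cupboard

## Robot

A 6-joint arm with a two-finger parallel gripper is mounted at the origin on the work surface. World frame = base frame: x ahead of the robot, y to its left, z up, the work surface at z = 0. Lengths are in m, angles in rad, forces in N, time in s.
With the tool pointing down it reaches from about 0.3 to 0.775 m from the base axis. Payload 14.6 kg.
Tool frame: the origin (TCP) lies between the finger pads; the fingertips stand 14 mm ahead of it and the grasp point (between the pads) lies 5 mm behind it; z points along the fingers, y is the line along which they close (so a half turn about z gives the same grasp; the last joint's range is limited). The gripper opens to 94 mm and grips with 3 to 60 N. Pads are 16 mm wide; open, the fingers measure 119 mm over their backs; the gripper's body (75 mm by 177 mm) begins 78 mm behind the grasp point.
Start: joints at [1.096, 0.3, 1.521, -0, 1.321, -0.067], TCP at [0.218, 0.505, 0.219] pointing down, gripper open.
Joint ranges: [-3.03, 3.03], [-0.79, 2.21], [0.23, 2.52], [-1.04, 4.18], [0, 3.07], [-2.55, 2.55]. Speed limits (rad/s): [2.22, 2.22, 2.57, 3.14, 3.14, 3.14].

## Interface

Orientations are given as [roll, pitch, yaw] about the fixed x, y, z axes, in that order (R = Rz(yaw) Ry(pitch) Rx(roll)).
In Python, from station import ctrl gives the robot as it stands. The module is installed in compiled form; this text tells all that it offers.
- The arm moves only by the tool move_arm, never from a script. Its argument "targets" is a list of rows, each a list of 7 numbers: the opening, from -1 (shut) to 1 (fully open), then the shift along the tool's x, y, z in units of 50 mm (1.0 is 50 mm), then the turn, a rotation vector about the tool's x, y, z in rad. A call has 1 to 12 rows; each row is the pose to reach, as a shift and turn from the pose commanded when the call began, along the tool's axes at that moment; what a row does not reach only later rows make up. A row lasts 1/10 s, in which the tool goes at most 50 mm and 8.59 degrees, less where a joint would pass 70% of its speed; a pose out of reach is approached as far as the arm can. A call with a gripper value outside its range is refused whole. The fingers move at their own pace and stop on an object; "grip_force" is the grip in N (left out, the last holds). Time passes only in rows, so rows that repeat a pose let the fingers close. It gives the time, the measured TCP pose, the force, the opening and the grip force at its end, in the units of the state.
- ctrl.get_obs(): the state, without advancing time (a new reading comes with each control period).
- ctrl.camera(name): name is "side" or "top" or "wrist"; returns (picture, depth): 480x640x3 uint8, red, green, blue; 480x640 float32, m along the optical axis (not along the pixel's ray), 0 where there is no reading.
- ctrl.camera_params(name): a dict with "intrinsics" (3x3 intrinsics, pixels), "rvec" (rotation vector, rad) and "tvec" (3), from world to camera coordinates, as OpenCV has them; the wrist camera has in their place "T_tool_cam" (4x4, takes a point from camera to tool coordinates, whose origin is the TCP and whose axes are the flange's). Camera axes: x right, y down, z forward; pixel columns grow to the right and rows downward; lengths in m; the calibration is good to about 2 mm. A picture is of the moment at which its call begins: read the wrist's pose just before it. camera_params takes no time and is no camera call.
- ctrl.hand_in(): hands the job in; it is judged then, once.
Trained networks look in the newest picture that a camera, given by its name, has taken for a name from the list of things; names that differ only in an ending like _2 or _b are one class to them, and where a whole thing is asked for, a point or a joint stands for the part that bears it (a point fixed in the world has none). Each returns a list of dicts, best first, with "score" (0 to 1); they miss things now and then, are a little off and sometimes report something else, mostly with a low value. They report only what shows in the picture. A call takes as long as a camera call. They do not tell look-alikes from the thing itself.
- ctrl.cut_out(camera, target): "region" (480x640 bool, what is visible of it) and "point" ([column, row] in pixels, amid what is visible of it).
- ctrl.tip_of(camera, target): "point" ([column, row] in pixels: a listed point, or the origin of a listed thing).
The state is a dict: "time_s": time; "qpos": joint angles; "joint_vel": joint speeds; "tau": joint torques, N m; "ee_pos": TCP position; "eef_rot": TCP orientation; "force": force on the tool from outside, world axes, zero at the start; "moment": the same for the moment, N m; "grip_width": finger opening in m; "grip_force": force on a finger pad.
Only numpy, scipy, OpenCV 4.12 (cv2) and the standard library are available. Lean on these libraries where they do the work, as an engineer would, in place of code of your own. Each camera call takes 0.05 s, during which the arm holds its last target. There are 200 camera calls.

## Task

Take the straw-coloured woven door out of its wooden stand and hang it on the little thread cupboard: lower its two wooden rings over the cupboard's two upright brass pins at once, all the way down, and let it hang there upright. Leave the red door standing where it is.

Things in the scene. Friction and masses are not known exactly. Their poses are not given: they have to be found in the camera images.
- straw_door_centre (a point): Centre of the loose door with pale straw slats: a panel 14 mm thick (x), 120 wide (y), 150 tall (z up), 0.2 kg; top edge 75 above this point. Two rings stick out at its -y edge, one above the other, common upright axis 90 mm from here along -y. It stands loose in a fixed slotted stand: foot 12 mm above the table, 18 mm slot, rail tops 42 mm above the table. Pinch the top across its thickness.
- upper_ring (a point): Centre of the underside of the straw door's upper ring: 30 mm above the door's centre, 90 mm along the door's -y; axes as the door's. A ring is 36 mm across, 14 mm high, with a 26 mm hole right through; a strap joins it to the panel, whose edge is 30 mm from the ring's axis. The lower ring is the same, exactly 90 mm below.
- upper_pin (a point): Foot of the upper brass pin (ring underside rests here), 135 mm up. Fixed dark cupboard 160 (x) x 130 x 215 mm, open front facing this +y, 30 mm behind the pins; z up. Pins 25 tall, foot 20 thick, tip 7; the lower one 90 mm below, same axis. Brackets 10 thick, 24 wide, ending 12 past the axis: bring rings in sideways from +y, 25 to 66 mm above their seats, ring edge first, then lower.
- red_door_centre (a point): Centre (half-way up) of a red door with a black frame and cream pattern, same shape, size and rings as the straw door, loose in another such stand: not wanted, leave it alone.
There are look-alikes about, which are no part of the job. Leave any blue look-alike of the part that bears straw_door_centre alone.

How it is judged:
At the end, for the whole second after the job is handed in: The straw door hangs on both pins: its upper ring lies within 12 mm of the upper pin's axis and its underside within 10 mm of the pin's foot, the door is upright within 10 degrees (which puts the lower ring on its pin too), and the red door is within 30 mm of where it stood (horizontal distance between upper_ring and upper_pin below 0.012 m and z of upper_ring in the frame of upper_pin between -0.01 and 0.01 m and angle between straw_door_centre's own z axis and vertical below 0.175 rad and distance of red_door_centre from where it was at the start of the episode below 0.03 m); the robot touches nothing.
It fails at once if the red door is moved by more than 30 mm (distance of red_door_centre from where it was at the start of the episode above 0.03 m).
It also fails if it takes over 43 s, if anything falls off the work surface, if the arm or the gripper's body presses on something with over 40 N, if the wrist force passes 120 N, or if a joint passes its speed limit or range.

## Working session

There is one attempt and no reset: what is moved stays moved. The work goes in short steps, Python scripts to look and compute and a tool call to move; the robot and the scene stay as the last step left them, time stands still between calls to the robot, and variables do not carry over. Pictures are saved under pics/ and viewed, at most 10 in all, crops included, and the job is handed in when it is done.

Besides the shell and the picture viewer there is one more tool, called after "Request:" by a JSON object that holds its "op" and its "data", one argument or row to a line. move_arm: Moves the arm, as the interface text tells. Its arguments: {"type":"object","properties":{"targets":{"type":"array"},"grip_force":{"type":"number"}},"required":["targets"]}

```bash
mkdir -p pics; cat > h.py <<'E'
import numpy as np, cv2
from scipy.spatial.transform import Rotation as Ro
from station import ctrl
def T_wc(name,obs=None):
    p=ctrl.camera_params(name); K=np.array(p["intrinsics"])
    if "T_tool_cam" in p:
        o=obs; T=np.eye(4); T[:3,:3]=Ro.from_euler('xyz',o["eef_rot"]).as_matrix(); T[:3,3]=o["ee_pos"]
        return K,T@np.array(p["T_tool_cam"])
    R=cv2.Rodrigues(np.array(p["rvec"],float))[0]; T=np.eye(4); T[:3,:3]=R.T; T[:3,3]=-R.T@np.array(p["tvec"]).ravel()
    return K,T
def pts(dep,K,T):
    v,u=np.mgrid[:480,:640]; c=np.stack([(u-K[0,2])/K[0,0]*dep,(v-K[1,2])/K[1,1]*dep,dep],-1)
    w=c@T[:3,:3].T+T[:3,3]; w[dep<=0]=np.nan; return w
def ray_at_z(px,K,T,z):
    d=T[:3,:3]@np.array([(px[0]-K[0,2])/K[0,0],(px[1]-K[1,2])/K[1,1],1]); o=T[:3,3]
    return o+d*(z-o[2])/d[2]
E
python3 - <<'E'
from h import *
o=ctrl.get_obs(); print(o["ee_pos"],o["eef_rot"],o["time_s"])
for n in ("side","top"):
    im,d=ctrl.camera(n); cv2.imwrite(f"pics/{n}0.png",im[:,:,::-1]); K,T=T_wc(n); W=pts(d,K,T); np.savez(f"{n}0.npz",im=im,W=W)
    print(n,"cam at",T[:3,3].round(3),"fwd",T[:3,2].round(2),'right',T[:3,0].round(2))
    for t in ("straw_door_centre","upper_ring","upper_pin","red_door_centre"):
        for r in ctrl.tip_of(n,t)[:4]:
            u,v=np.round(r["point"]).astype(int); print(n,"tip",t,round(r["score"],2),u,v,W[min(v,479),min(u,639)].round(3))
    for t in ("straw_door_centre","red_door_centre"):
        for r in ctrl.cut_out(n,t)[:4]:
            u,v=np.round(r["point"]).astype(int); P=W[r["region"]]; print(n,"cut",t,round(r["score"],2),u,v,r["region"].sum(),np.nanmean(im[r["region"]],0).round(),np.nanpercentile(P,[2,50,98],axis=0).round(3).tolist())
print(ctrl.get_obs()["time_s"])
E
```

```text
[0.21799978 0.50469442 0.21889057] [-3.14047031e+00 -1.12601789e-04  2.73380339e+00] 0.0
side cam at [ 0.403 -0.671  1.022] fwd [ 0.06  0.65 -0.76] right [ 1.   -0.1  -0.01]
side tip straw_door_centre 0.66 318 230 [0.459 0.205 0.056]
side tip straw_door_centre 0.61 275 169 [0.362 0.399 0.097]
side tip upper_ring 0.88 331 248 [0.486 0.153 0.045]
side tip upper_ring 0.72 288 141 [0.403 0.485 0.119]
side tip upper_pin 0.55 414 394 [ 0.574 -0.314  0.213]
side tip upper_pin 0.43 330 250 [0.484 0.152 0.039]
side tip red_door_centre 0.94 354 174 [0.563 0.321 0.129]
side cut straw_door_centre 0.73 320 240 1016 [114.  93.  75.] [[0.458, 0.07, -0.0], [0.468, 0.124, 0.123], [0.491, 0.269, 0.164]]
side cut straw_door_centre 0.73 276 164 1384 [49. 54. 75.] [[0.334, 0.365, 0.005], [0.37, 0.415, 0.09], [0.418, 0.515, 0.151]]
side cut red_door_centre 0.62 353 180 767 [74. 62. 54.] [[0.526, 0.248, 0.001], [0.552, 0.296, 0.124], [0.605, 0.533, 0.164]]
top cam at [0.264 0.094 1.166] fwd [ 0.2  -0.01 -0.98] right [-0.01 -1.    0.01]
top tip straw_door_centre 0.91 138 312 [0.353 0.395 0.148]
top tip straw_door_centre 0.87 270 253 [0.458 0.175 0.123]
top tip upper_ring 0.96 320 244 [0.498 0.086 0.003]
top tip upper_ring 0.79 91 285 [ 0.42   0.534 -0.003]
top tip upper_pin 0.96 520 179 [ 0.585 -0.268  0.151]
top tip red_door_centre 0.96 178 205 [0.552 0.346 0.104]
top cut straw_door_centre 0.97 278 250 1806 [73. 56. 40.] [[0.455, 0.075, 0.032], [0.461, 0.159, 0.129], [0.484, 0.231, 0.164]]
top cut straw_door_centre 0.69 124 306 1290 [22. 27. 47.] [[0.332, 0.366, 0.015], [0.368, 0.425, 0.131], [0.419, 0.513, 0.152]]
top cut red_door_centre 0.86 180 203 1787 [35. 21. 16.] [[0.523, 0.25, 0.033], [0.55, 0.333, 0.128], [0.573, 0.406, 0.163]]
0.7
```

View pics/side0.png

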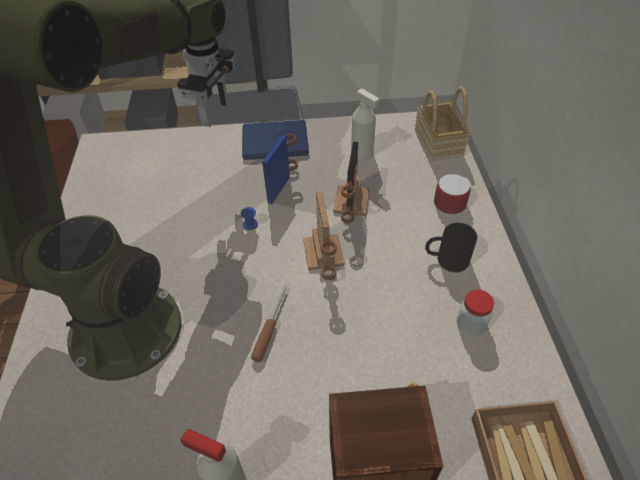

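View pics/top0.png

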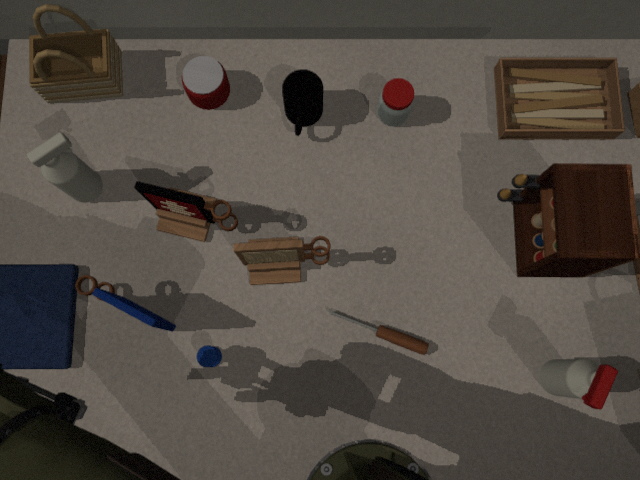

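The top view shows three candidates for the door: straw door at (270,255), red door at (180,205), and blue look-alike at (130,307). By the pale straw slats I choose (270,255). The pins and brackets are at top (520,181), on the far corner of the dark cupboard at (575,220).

```bash
python3 - <<'E'
from h import *
t=np.load("top0.npz"); s=np.load("side0.npz")
P=t["W"]; im=t["im"]
def line(m,W,name):
    Q=W[m][:,:2]; vx,vy,x,y=cv2.fitLine(Q.astype(np.float32),cv2.DIST_HUBER,0,.001,.001).ravel()
    a=(Q-[x,y])@[vx,vy]; lo,hi=np.percentile(a,[1,99]); print(name,m.sum(),"ang",np.degrees(np.arctan2(vy,vx)).round(2),"ends",(np.array([x,y])+lo*np.array([vx,vy])).round(4),(np.array([x,y])+hi*np.array([vx,vy])).round(4),"zmed",np.median(W[m][:,2]).round(4))
for nm,W in(("top",P),("side",s["W"])):
    x,y,z=W[...,0],W[...,1],W[...,2]
    line((abs(x-.462)<.03)&(y>.06)&(y<.235)&(z>.154)&(z<.175),W,nm+" door top")
    m=(abs(x-.47)<.05)&(y>.03)&(y<.11)&(z>.122)&(z<.145); print(nm,"ring",m.sum(),W[m].min(0),W[m].max(0),W[m].mean(0).round(4))
    m=(x>.4)&(x<.75)&(y>-.5)&(y<-.2)&(z>.205)&(z<.23); 
    r=cv2.minAreaRect(W[m][:,:2].astype(np.float32)); print(nm,"cupboard",m.sum(),r,cv2.boxPoints(r).round(3).tolist())
    m=(x>.5)&(x<.68)&(y>-.31)&(y<-.23)&(z>.05)&(z<.18); print(nm,"pins",m.sum()); v,u=np.where(m)
    for b in((.03,.06),(.06,.1),(.1,.128),(.128,.138),(.138,.15),(.15,.17)):
        q=W[m&(z>=b[0])&(z<b[1])]
        if len(q): print(b,len(q),np.percentile(q,[3,50,97],axis=0).round(3).tolist())
a=cv2.resize(im[215:305,220:345],None,fx=4,fy=4,interpolation=cv2.INTER_CUBIC); b=cv2.resize(im[160:290,490:640],(500,433)); 
c=np.zeros((433,500,3),np.uint8); c[:360]=a; b=cv2.resize(im[160:250,480:560],(300,338)); d=np.zeros((433,300,3),np.uint8); d[:338]=b
cv2.imwrite("pics/crop.png",np.clip(np.hstack([c,d])[:,:,::-1]*1.8,0,255))
E
```

```text
top door top 588 ang -86.76 ends [0.4622 0.2337] [0.4687 0.118 ] zmed 0.1606
top ring 195 [0.45307533 0.06905553 0.12204823] [0.48767013 0.10976714 0.13569855] [0.4701 0.0893 0.129 ]
top cupboard 7709 ((0.5117285251617432, -0.3663378953933716), (0.13286323845386505, 0.161336287856102), 88.94969940185547) [[0.4300000071525574, -0.4309999942779541], [0.5910000205039978, -0.4339999854564667], [0.593999981880188, -0.3009999990463257], [0.4320000112056732, -0.2980000078678131]]
top pins 590
(0.03, 0.06) 59 [[0.579, -0.306, 0.051], [0.583, -0.271, 0.056], [0.596, -0.263, 0.059]]
(0.06, 0.1) 97 [[0.58, -0.309, 0.06], [0.584, -0.302, 0.07], [0.591, -0.266, 0.094]]
(0.1, 0.128) 30 [[0.577, -0.309, 0.101], [0.58, -0.289, 0.125], [0.589, -0.262, 0.128]]
(0.128, 0.138) 202 [[0.576, -0.305, 0.129], [0.584, -0.29, 0.134], [0.597, -0.261, 0.138]]
(0.138, 0.15) 89 [[0.579, -0.307, 0.138], [0.583, -0.272, 0.144], [0.594, -0.263, 0.15]]
(0.15, 0.17) 93 [[0.58, -0.309, 0.15], [0.585, -0.276, 0.157], [0.592, -0.266, 0.169]]
side door top 239 ang -86.72 ends [0.4647 0.2335] [0.4713 0.1173] zmed 0.1611
side ring 136 [0.45643594 0.06724349 0.12200944] [0.49099675 0.10972719 0.13384473] [0.4738 0.0864 0.1284]
side cupboard 8653 ((0.5144965648651123, -0.36518120765686035), (0.132441908121109, 0.16016565263271332), 89.21211242675781) [[0.4339999854564667, -0.4300000071525574], [0.593999981880188, -0.4320000112056732], [0.5950000286102295, -0.30000001192092896], [0.4350000023841858, -0.2980000078678131]]
side pins 31
(0.128, 0.138) 1 [[0.583, -0.263, 0.135], [0.583, -0.263, 0.135], [0.583, -0.263, 0.135]]
(0.138, 0.15) 4 [[0.583, -0.268, 0.145], [0.584, -0.267, 0.145], [0.585, -0.265, 0.148]]
(0.15, 0.17) 26 [[0.584, -0.276, 0.151], [0.589, -0.271, 0.158], [0.595, -0.269, 0.161]][ WARN:0@0.272] global loadsave.cpp:1063 imwrite_ Unsupported depth image for selected encoder is fallbacked to CV_8U.
```

View pics/crop.png

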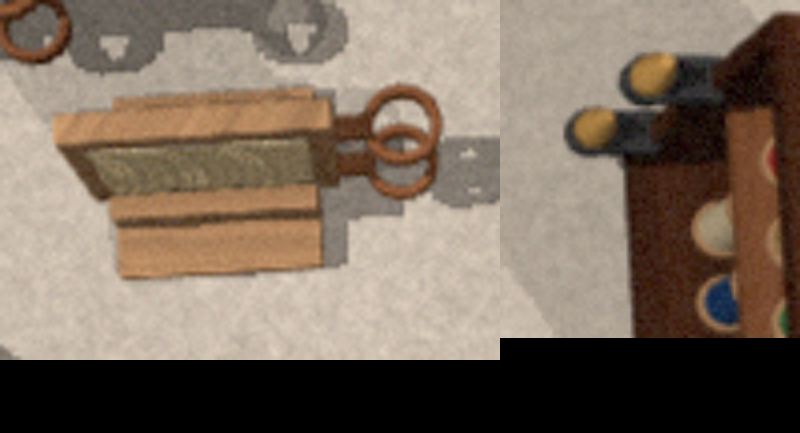

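The crop confirms the straw slatted door, with its rings at (400,135) in the crop, and both brass pins at (655,75) and (595,130). Next I work out the first move.

```bash
cat >> h.py <<'E'
def row(p,yaw_deg):
    o=ctrl.get_obs(); R=Ro.from_euler('xyz',o["eef_rot"]); Rt=Ro.from_euler('xyz',[np.pi,0,np.radians(yaw_deg)])
    return o["time_s"],(R.inv().apply(np.array(p)-o["ee_pos"])/.05).round(3).tolist()+(R.inv()*Rt).as_rotvec().round(4).tolist()
E
python3 -c "
from h import *
print(row([.466,.176,.26],93.2))"
```

```text
(0.7, [-7.16, -4.072, -0.811, -0.0001, -0.0, 1.1072])
```

Request:
{"op": "move_arm", "data": {
  "targets": [
    [1,-7.16,-4.07,-0.81,0,0,1.107],
    [1,-7.16,-4.07,-0.81,0,0,1.107],
    [1,-7.16,-4.07,-0.81,0,0,1.107],
    [1,-7.16,-4.07,-0.81,0,0,1.107],
    [1,-7.16,-4.07,-0.81,0,0,1.107],
    [1,-7.16,-4.07,-0.81,0,0,1.107],
    [1,-7.16,-4.07,-0.81,0,0,1.107],
    [1,-7.16,-4.07,-0.81,0,0,1.107],
    [1,-7.16,-4.07,-0.81,0,0,1.107],
    [1,-7.16,-4.07,-0.81,0,0,1.107],
    [1,-7.16,-4.07,-0.81,0,0,1.107],
    [1,-7.16,-4.07,-0.81,0,0,1.107]
  ],
  "grip_force": 30
}}

```text
time_s: 1.9
ee_pos: [0.4653, 0.1772, 0.2598]
eef_rot: [-3.141, -0.0, 1.629]
force: [-0.7, 0.2, -0.1]
grip_width: 0.094
grip_force: 0.0
```

```bash
python3 - <<'E'
from h import *
o=ctrl.get_obs(); im,d=ctrl.camera("wrist"); cv2.imwrite("pics/w1.png",im[:,:,::-1]); K,T=T_wc("wrist",o); W=pts(d,K,T)
print(o["time_s"],o["ee_pos"],o["eef_rot"],T[:3,3],T[:3,2])
x,y,z=W[...,0],W[...,1],W[...,2]
m=(abs(x-.465)<.04)&(y>.05)&(y<.25)&(z>.154)&(z<.175)
Q=W[m][:,:2]; r=cv2.minAreaRect(Q.astype(np.float32)); print(m.sum(),r,np.median(z[m]))
m=(abs(x-.47)<.05)&(y>.03)&(y<.11)&(z>.122)&(z<.145); print("ring",m.sum(),W[m].min(0),W[m].max(0))
for b in ((0.03,.06),(.06,.1),(.1,.154)):
    m=(abs(x-.465)<.06)&(y>.12)&(y<.23)&(z>b[0])&(z<b[1]); print(b,m.sum(),np.nanpercentile(W[m],[2,50,98],axis=0).round(3).tolist() if m.any() else 0)
E
```

```text
1.9 [0.46531831 0.17723622 0.25984513] [-3.14131028e+00 -1.01144802e-04  1.62878250e+00] [0.46119334 0.24631249 0.42513911] [ 0.01354141 -0.2396298  -0.97076989]
3043 ((0.46629515290260315, 0.17844629287719727), (0.013864756561815739, 0.11991012841463089), 3.1901822090148926) 0.16197924875287423
ring 737 [0.45375651 0.0715823  0.12200211] [0.48919299 0.10520752 0.13304662]
(0.03, 0.06) 1822 [[0.445, 0.131, 0.04], [0.457, 0.181, 0.042], [0.488, 0.227, 0.044]]
(0.06, 0.1) 0 0
(0.1, 0.154) 151 [[0.456, 0.142, 0.14], [0.459, 0.183, 0.142], [0.476, 0.224, 0.143]]
```

View pics/w1.png

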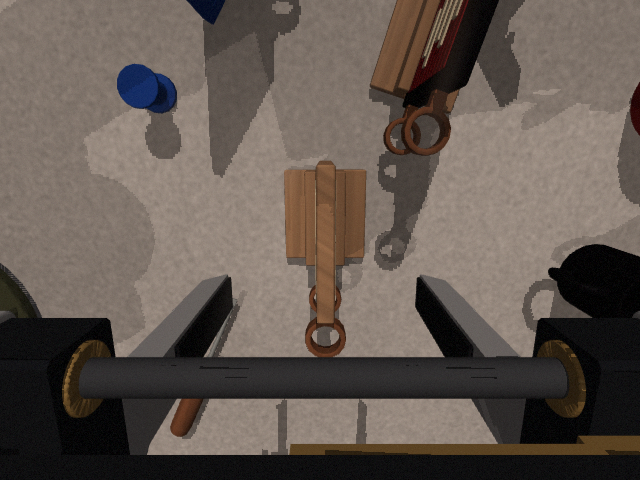

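The wrist view shows the straw door's top bar running from (325,165) to (325,320), centred between the open fingers, with its ring at (325,337). The red door is clear at (440,60). The pose agrees with the earlier estimate.

```bash
python3 -c "
from h import *
print(row([.4663,.176,.144],93.2))"
```

```text
(1.95, [-0.026, 0.018, 2.318, -0.0002, -0.0001, 0.0023])
```

Request:
{"op": "move_arm", "data": {
  "targets": [
    [0,-0.02,0.02,0.7,0,0,0.002],
    [0,-0.02,0.02,1.4,0,0,0.002],
    [0,-0.02,0.02,2.0,0,0,0.002],
    [0,-0.02,0.02,2.32,0,0,0.002],
    [-1,-0.02,0.02,2.32,0,0,0.002],
    [-1,-0.02,0.02,2.32,0,0,0.002],
    [-1,-0.02,0.02,2.32,0,0,0.002],
    [-1,-0.02,0.02,2.32,0,0,0.002],
    [-1,-0.02,0.02,2.32,0,0,0.002],
    [-1,-0.02,0.02,2.32,0,0,0.002]
  ],
  "grip_force": 35
}}

```text
time_s: 2.95
ee_pos: [0.4672, 0.1752, 0.1443]
eef_rot: [3.141, -0.0, 1.625]
force: [-0.1, -0.3, 0.1]
grip_width: 0.0174
grip_force: 0.0
```

Request:
{"op": "move_arm", "data": {
  "targets": [
    [-1,0,0,0,0,0,0],
    [-1,0,0,0,0,0,0],
    [-1,0,0,0,0,0,0],
    [-1,0,0,-0.3,0,0,0],
    [-1,0,0,-0.6,0,0,0],
    [-1,0,0,-0.9,0,0,0],
    [-1,0,0,-1.3,0,0,0],
    [-1,0,0,-1.3,0,0,0]
  ]
}}

```text
time_s: 3.75
ee_pos: [0.4678, 0.1754, 0.2107]
eef_rot: [3.138, -0.001, 1.625]
force: [-0.3, 0.6, -2.9]
grip_width: 0.0137
grip_force: 35.0
```

```bash
python3 - <<'E'
from h import *
o=ctrl.get_obs(); im,d=ctrl.camera("wrist"); cv2.imwrite("pics/w2.png",im[:,:,::-1]); K,T=T_wc("wrist",o); W=pts(d,K,T)
print(o["time_s"],o["ee_pos"],o["eef_rot"],o["force"],o["grip_width"],o["grip_force"])
x,y,z=W[...,0],W[...,1],W[...,2]
m=(abs(x-.465)<.04)&(y>.05)&(y<.25)&(z>.215)&(z<.24)
r=cv2.minAreaRect(W[m][:,:2].astype(np.float32)); print(m.sum(),r,np.median(z[m]))
lo=m&(y<.16); hi=m&(y>.2); print("z ends",np.median(z[lo]),np.median(z[hi]),lo.sum(),hi.sum())
m=(abs(x-.47)<.05)&(y>.03)&(y<.11)&(z>.184)&(z<.205); print("ring",m.sum(),W[m].min(0),W[m].max(0))
for n in ("side","top"):
    im,d=ctrl.camera(n); K,T=T_wc(n); W=pts(d,K,T); x,y,z=W[...,0],W[...,1],W[...,2]
    m=(abs(x-.47)<.04)&(y>.05)&(y<.112)&(z>.18)&(z<.21); print(n,"ring",m.sum(),W[m].min(0),W[m].max(0))
    if n=="side": cv2.imwrite("pics/s2.png",im[90:330,180:500,::-1].repeat(2,0).repeat(2,1))
E
```

```text
3.75 [0.46783333 0.1753516  0.21067551] [ 3.13847194e+00 -7.47885930e-04  1.62475277e+00] [-0.3227559   0.5896436  -2.91666539] 0.013710585558214108 34.99478995800018
8599 ((0.4663814902305603, 0.17903152108192444), (0.11924535781145096, 0.03735991567373276), 82.21178436279297) 0.22848990016598655
z ends 0.22846980992476346 0.22847533366070538 1090 3309
ring 1185 [0.45576316 0.07479883 0.1840922 ] [0.48928081 0.10530681 0.19917721]
side ring 196 [0.45607274 0.06820977 0.18033413] [0.49108879 0.11149741 0.19877983]
top ring 170 [0.45313104 0.07046064 0.1800179 ] [0.487661   0.10039433 0.19905903]
```

View pics/s2.png

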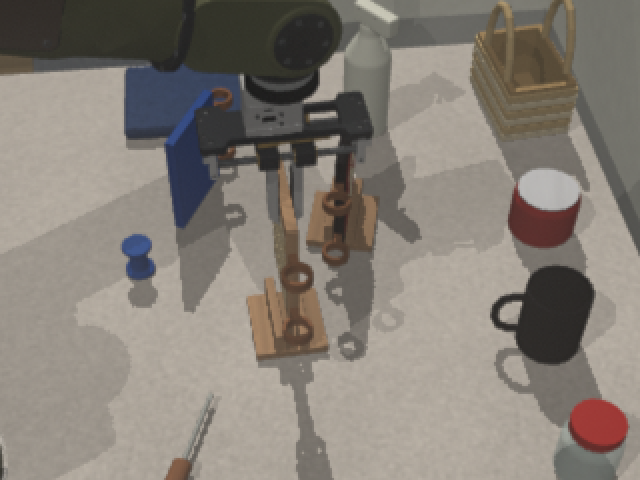

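The side view shows the door lifted upright in the gripper, clear of its stand, with its rings at about (297,275) and (299,330) in the crop. The red door has not moved.

```bash
python3 -c "
from h import *
print(row([.583,-.1385,.2107],93.2))"
```

```text
(3.9, [-6.387, 1.984, -0.06, -0.0014, 0.0004, -0.0019])
```

Request:
{"op": "move_arm", "data": {
  "targets": [
    [-1,-0.3,0.1,0,0,0,0],
    [-1,-0.9,0.28,0,0,0,0],
    [-1,-1.6,0.5,0,0,0,0],
    [-1,-2.3,0.71,0,0,0,0],
    [-1,-3.0,0.93,0,0,0,0],
    [-1,-3.7,1.15,0,0,0,0],
    [-1,-4.4,1.37,0,0,0,0],
    [-1,-5.1,1.58,0,0,0,0],
    [-1,-5.7,1.77,0,0,0,0],
    [-1,-6.1,1.9,0,0,0,0],
    [-1,-6.39,1.98,0,0,0,0],
    [-1,-6.39,1.98,0,0,0,0]
  ]
}}

```text
time_s: 5.1
ee_pos: [0.5831, -0.1397, 0.2076]
eef_rot: [-3.14, -0.0, 1.623]
force: [-0.2, 0.1, -2.5]
grip_width: 0.0137
grip_force: 35.0
```

```bash
cat > look.py <<'E'
from h import *
import sys
tag=sys.argv[1]
o=ctrl.get_obs(); print(o["time_s"],o["ee_pos"],o["eef_rot"],o["force"],o["moment"])
out=[]
for n in ("side","top","wrist"):
    oo=ctrl.get_obs(); im,d=ctrl.camera(n); K,T=T_wc(n,oo); W=pts(d,K,T); 
    for t in ("upper_ring","upper_pin"):
        for r in ctrl.tip_of(n,t)[:3]:
            z={"upper_ring":o["ee_pos"][2]-.027,"upper_pin":.135}[t]
            print(n,t,round(r["score"],2),np.round(r["point"]),ray_at_z(r["point"],K,T,z).round(4))
    x,y,z=W[...,0],W[...,1],W[...,2]; zr=o["ee_pos"][2]-.027
    m=(abs(x-.587)<.03)&(y>-.3)&(y<o["ee_pos"][1]-.065)&(z>zr+.009)&(z<zr+.02); 
    if m.any(): print(n,"ringtop",m.sum(),W[m].min(0).round(4),W[m].max(0).round(4))
    m=(abs(x-.587)<.02)&(y>-.295)&(y<-.255)&(z>.138)&(z<.163)
    if m.any(): print(n,"pin",m.sum(),np.percentile(W[m],[3,50,97],axis=0).round(4).tolist())
    # crop about pin
    Ti=np.linalg.inv(T); p=Ti[:3,:3]@np.array([.587,-.25,.16])+Ti[:3,3]; u,v=(K@p/p[2])[:2].astype(int); u=np.clip(u,50,590); v=np.clip(v,50,430)
    out.append(cv2.resize(im[v-50:v+50,u-50:u+50],(266,266),interpolation=cv2.INTER_CUBIC))
cv2.imwrite(f"pics/{tag}.png",np.clip(np.hstack(out)[:,:,::-1]*1.6,0,255).astype(np.uint8))
E
python3 look.py l3
```

```text
5.1 [ 0.58310913 -0.13970927  0.20762146] [-3.13995657e+00 -4.57665053e-04  1.62329612e+00] [-0.16162947  0.1276077  -2.53353678] [-0.04015529  0.04282416  0.01801433]
side upper_ring 0.72 [413. 353.] [ 0.5957 -0.2223  0.1806]
side ringtop 178 [ 0.5716 -0.2454  0.1897] [ 0.6066 -0.2054  0.1978]
side pin 30 [[0.5832, -0.2752, 0.146], [0.5879, -0.2708, 0.1573], [0.5953, -0.2662, 0.1607]]
top upper_ring 0.76 [ 88. 284.] [0.3962 0.4694 0.1806]
wrist upper_pin 0.97 [318. 430.] [ 0.586  -0.2719  0.135 ]
wrist ringtop 722 [ 0.5711 -0.2335  0.1896] [ 0.6046 -0.2074  0.1977]
wrist pin 196 [[0.5801, -0.2683, 0.1405], [0.5888, -0.264, 0.1471], [0.5977, -0.2623, 0.151]]
```

View pics/l3.png

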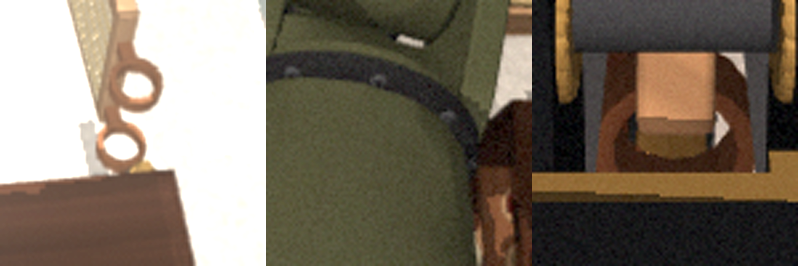

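The left panel (side camera) shows the two rings at (137,82) and (120,145), clear of the brackets and level above the pins, with the brass pin behind at (150,165). Ring and pin agree in x, so the rings only have to go in 44 mm along -y.

Request:
{"op": "move_arm", "data": {
  "targets": [
    [-1,-0.2,-0.01,0,0,0,0],
    [-1,-0.4,-0.02,0,0,0,0],
    [-1,-0.6,-0.03,0,0,0,0],
    [-1,-0.8,-0.04,0,0,0,0],
    [-1,-0.885,-0.047,0,0,0,0],
    [-1,-0.885,-0.047,0,0,0,0],
    [-1,-0.885,-0.047,0,0,0,0]
  ]
}}

```text
time_s: 6.25
ee_pos: [0.5832, -0.1828, 0.2089]
eef_rot: [-3.141, -0.0, 1.625]
force: [-0.4, 0.5, -2.6]
grip_width: 0.0136
grip_force: 35.0
```

```bash
python3 look.py l4
```

```text
6.25 [ 0.58323786 -0.18279526  0.20888961] [-3.14149485e+00 -1.17381099e-04  1.62468379e+00] [-0.40683695  0.46706731 -2.63326389] [-0.05270531  0.04350012 -0.01528705]
side upper_ring 0.95 [419. 377.] [ 0.5955 -0.2708  0.1819]
side upper_pin 0.61 [415. 392.] [ 0.5932 -0.2763  0.135 ]
side ringtop 187 [ 0.5717 -0.2881  0.1909] [ 0.6071 -0.2478  0.1983]
side pin 6 [[0.5827, -0.2741, 0.1434], [0.5838, -0.2701, 0.1506], [0.5856, -0.2659, 0.1566]]
top upper_ring 0.6 [ 88. 285.] [0.3952 0.469  0.1819]
wrist ringtop 650 [ 0.5712 -0.2777  0.191 ] [ 0.6048 -0.2529  0.1978]
```

View pics/l4.png

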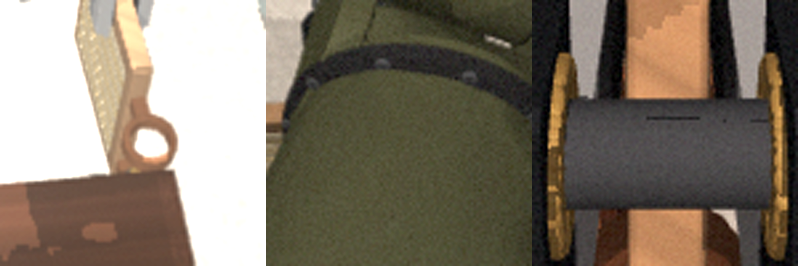

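The left panel (side camera) shows the upper ring at (148,140). It measures (0.589, -0.270), which puts it over the pin. I lower part-way and check the force.

Request:
{"op": "move_arm", "data": {
  "targets": [
    [-1,0,0,0.15,0,0,0],
    [-1,0,0,0.3,0,0,0],
    [-1,0,0,0.45,0,0,0],
    [-1,0,0,0.6,0,0,0],
    [-1,0,0,0.6,0,0,0]
  ]
}}

```text
time_s: 7.2
ee_pos: [0.5828, -0.1827, 0.1774]
eef_rot: [-3.14, -0.001, 1.625]
force: [-0.8, 0.2, -2.5]
grip_width: 0.0136
grip_force: 35.0
```

Request:
{"op": "move_arm", "data": {
  "targets": [
    [-1,0,0,0.1,0,0,0],
    [-1,0,0,0.2,0,0,0],
    [-1,0,0,0.27,0,0,0],
    [-1,0,0,0.27,0,0,0]
  ]
}}

```text
time_s: 7.6
ee_pos: [0.5831, -0.1828, 0.1648]
eef_rot: [-3.141, -0.0, 1.625]
force: [0.6, -0.0, -2.3]
grip_width: 0.0138
grip_force: 35.0
```

```bash
python3 look.py l5
```

```text
7.6 [ 0.58306854 -0.18276895  0.16484809] [-3.14082956e+00 -3.26379353e-04  1.62481933e+00] [ 0.64362065 -0.0066254  -2.32513541] [-0.11249728  0.01462585  0.01500698]
side upper_ring 0.95 [417. 389.] [ 0.5968 -0.2721  0.1378]
side upper_pin 0.65 [413. 390.] [ 0.5905 -0.2726  0.135 ]
side ringtop 111 [ 0.5716 -0.2741  0.1473] [ 0.6061 -0.2481  0.157 ]
side pin 134 [[0.5734, -0.274, 0.1403], [0.5902, -0.2626, 0.1502], [0.6042, -0.2557, 0.1603]]
top upper_ring 0.75 [ 90. 282.] [0.4057 0.4839 0.1378]
wrist upper_pin 0.71 [322. 417.] [ 0.5872 -0.271   0.135 ]
wrist ringtop 1004 [ 0.5712 -0.2789  0.1469] [ 0.6049 -0.2533  0.1578]
wrist pin 1349 [[0.5722, -0.2793, 0.1407], [0.5874, -0.2667, 0.1518], [0.6029, -0.2555, 0.1581]]
```

View pics/l5.png

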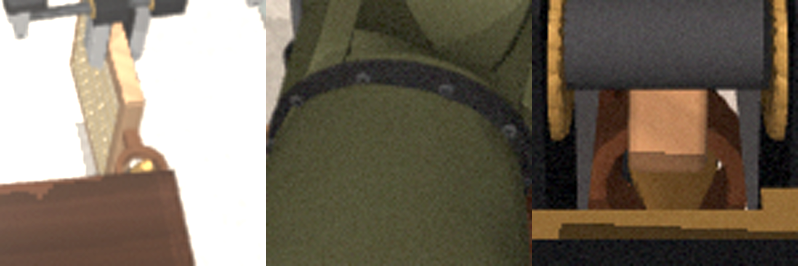

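The side panel shows the brass pin tip standing inside the ring at (143,165), with no side force. I lower to contact.

Request:
{"op": "move_arm", "data": {
  "targets": [
    [-1,0,0,0.03,0,0,0],
    [-1,0,0,0.06,0,0,0],
    [-1,0,0,0.06,0,0,0]
  ]
}}

```text
time_s: 8.35
ee_pos: [0.5832, -0.1829, 0.1623]
eef_rot: [-3.141, 0.0, 1.625]
force: [-0.3, -0.2, -2.2]
grip_width: 0.0144
grip_force: 35.0
```

Request:
{"op": "move_arm", "data": {
  "targets": [
    [-1,0,0,0.02,0,0,0],
    [-1,0,0,0.04,0,0,0],
    [-1,0,0,0.04,0,0,0]
  ]
}}

```text
time_s: 8.65
ee_pos: [0.5836, -0.1827, 0.1611]
eef_rot: [3.14, 0.0, 1.625]
force: [-0.9, 4.1, 4.4]
grip_width: 0.0138
grip_force: 35.0
```

The door has seated, with about 6.5 N of upward contact. I release it and rise.

Request:
{"op": "move_arm", "data": {
  "targets": [
    [0,0,0,0,0,0,0],
    [0,0,0,0,0,0,0],
    [0,0,0,0,0,0,0],
    [0,0,0,0,0,0,0],
    [0,0,0,0,0,0,0],
    [0,0,0,-0.3,0,0,0],
    [0,0,0,-0.7,0,0,0],
    [0,0,0,-1.2,0,0,0],
    [0,0,0,-1.8,0,0,0],
    [0,0,0,-2.4,0,0,0],
    [0,0,0,-2.4,0,0,0]
  ]
}}

```text
time_s: 9.75
ee_pos: [0.5842, -0.1832, 0.2862]
eef_rot: [3.134, 0.003, 1.625]
force: [0.6, 0.1, 0.0]
grip_width: 0.0469
grip_force: 0.0
```

```bash
python3 - <<'E'
from h import *
o=ctrl.get_obs(); print(o["time_s"],o["ee_pos"],o["force"],o["grip_width"])
im,d=ctrl.camera("wrist"); K,T=T_wc("wrist",o); W=pts(d,K,T); x,y,z=W[...,0],W[...,1],W[...,2]
m=(abs(x-.585)<.07)&(y>-.25)&(y<-.1)&(z>.165)&(z<.2); r=cv2.minAreaRect(W[m][:,:2].astype(np.float32)); print(m.sum(),r)
for a,b in((-.24,-.2),(-.2,-.16),(-.16,-.11)):
    q=m&(y>a)&(y<b)&(z>.172); print(a,q.sum(),np.median(W[q],axis=0).round(4))
s,d=ctrl.camera("side"); K,T=T_wc("side"); W=pts(d,K,T); x,y,z=W[...,0],W[...,1],W[...,2]
m=(abs(x-.587)<.03)&(y>-.29)&(y<-.245)&(z>.138)&(z<.156); print("ring",np.percentile(W[m],[2,50,98],axis=0).round(4).tolist())
cv2.imwrite("pics/fin.png",np.hstack([cv2.resize(s[280:430,320:520],(400,300)),cv2.resize(im,(400,300))])[:,:,::-1])
E
```

```text
9.75 [ 0.58417805 -0.18317364  0.28618931] [0.60396011 0.05059347 0.01916763] 0.04691446268401006
2788 ((0.5829902291297913, -0.1757524609565735), (0.01402521226555109, 0.11873731762170792), 3.14237904548645)
-0.24 766 [ 0.585  -0.2172  0.1771]
-0.2 923 [ 0.583  -0.1797  0.1754]
-0.16 976 [ 0.581  -0.1398  0.1734]
ring [[0.573, -0.272, 0.1395], [0.5892, -0.2577, 0.1468], [0.6055, -0.2458, 0.1545]]
```

View pics/fin.png

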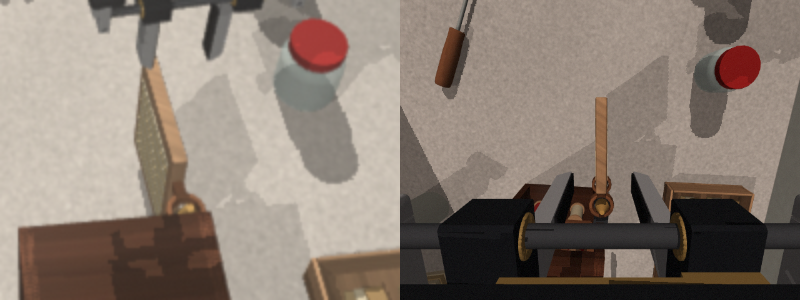

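The door hangs on both pins, tilted about 2.7°, with the upper ring's underside at about 0.135 m. The pin shows in the ring at (185,207) in the left panel and (601,207) in the right, and the gripper is clear.

```bash
python3 -c "
from station import ctrl
print(ctrl.hand_in())"
```

```text
the job is handed in; nothing more can be done
None
```

I hung the straw door on both cupboard pins, upright to about 3° with its rings fully down. I left the red door untouched and handed the job in; no verdict came back.

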